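# Seat the weighing plate and zero the kitchen scale

### The job

The round steel plate of the kitchen scale has been slid off its seat: nudge it with the fingertips across the deck until it drops fully home, flat in the round recess, then press the larger of the two round buttons on the front panel (tare) right down and let it go. Only push the plate, never lift it, tip it up or let it off the deck. Do not press tare before the plate is seated or press the small power button at all, and leave the test weight and the little cup on the deck where they stand.

Things in the scene. Friction and masses are not known exactly. Their poses are not given: they have to be found in the camera images.
- scale: fixed bench scale, 300 mm deep (x) by 400 wide (y). Origin on the table under the recess centre; x points away from the front panel, y to its left, z up. Flat deck x -95 to 145, y -200 to 200 mm, top 55 mm above the table, no lip; in it a recess 106 mm across, 8 mm deep, upright walls, black floor. Front key panel x -155 to -95 mm, top 30 mm above the table, display between the buttons
- seat (a point): centre of the recess, at the level of the deck top (55 mm above the table); axes as the scale's
- plate: loose plain steel disc, 100 mm across, 8 mm thick, about 0.25 kg; origin at the centre of its underside, z up. Starts flat on the deck at the +y or -y side of the recess, 88 to 108 mm from centre to centre. Seated, it has 3 mm play all round and its top is flush with the deck (underside 47 mm above the table)
- weight: dark steel test weight with a knob, 38 mm across, 62 mm tall, 0.5 kg, loose, standing on the deck on the other side of the recess; origin at the centre of its underside
- spice_cup: small loose steel cup, 44 mm across, 36 mm tall, on the rear strip of the deck behind the recess; origin at the centre of its underside
- tare_top (a point): centre of the top of the tare button: round grey cap 30 mm across in a black collar, at x = -125, y = -80 mm of the scale, its top 52 mm above the table and 10 mm above the collar; it goes straight down 6 mm on a spring (about 4 N when fully down) and comes back by itself
- tare (a joint): travel of the tare button: 0 up, 0.006 m fully down
- power_top (a point): centre of the top of the power button: round grey cap 18 mm across in a black collar, at x = -125, y = +120 mm of the scale, not to be pressed
- power (a joint): travel of the power button: 0 up, 0.005 m fully down
There are look-alikes about, which are no part of the job. Several things have the shape of the plate; the one meant has the colours described above.

How it is judged:
By the outcome, as a careful person would: the job done as asked, in the order asked, and still so for the second after the job is handed in, with the robot touching nothing.
It also fails if it takes over 48 s, if anything falls off the work surface, if the arm or the gripper's body presses on something with over 40 N, if the wrist force passes 120 N, or if a joint passes its speed limit or range.

### The arm

A 6-joint arm with a two-finger parallel gripper is mounted at the origin on the work surface. World frame = base frame: x ahead of the robot, y to its left, z up, the work surface at z = 0. Lengths are in m, angles in rad, forces in N, time in s.
With the tool pointing down it reaches from about 0.25 to 0.775 m from the base axis. Payload 4 kg.
Tool frame: the origin (TCP) lies midway between the tips of the shut fingers; the grasp point (between the pads) lies robot.tcp_to_grasp behind it (robot.tcp_to_grasp is the distance from the TCP to the grasp point, in m); y points along the fingers, x is the direction in which the jaws open and shut, and the axes are right-handed (so a half turn about y gives the same grasp; the last joint's range is limited). The gripper opens to 94 mm and grips with 3 to 60 N. Pads are 16 mm wide; open, the fingers measure 119 mm over their backs; the gripper's body (75 mm by 177 mm) begins 78 mm behind the grasp point.
Start: joints at [-1.443, 0.087, 1.371, -0, 1.684, -0.103], TCP at [0.126, -0.535, 0.206] pointing down, gripper open.
Joint ranges: [-3.1, 3.1], [-0.76, 2.03], [0.27, 2.55], [-1.08, 4.22], [0.17, 2.65], [-2.57, 2.57]. Speed limits (rad/s): [2.79, 2.79, 3.14, 3.14, 3.14, 3.14].

### API

Orientations are given as [roll, pitch, yaw] about the fixed x, y, z axes, in that order (R = Rz(yaw) Ry(pitch) Rx(roll)).
In Python, from bench import robot gives the robot as it stands.
- The arm moves only by the tool arm_command, never from a script. Its argument "series" is text: rows parted by semicolons, each of 7 numbers parted by spaces: the turn, a rotation vector about the tool's x, y, z in rad, then the shift along the tool's x, y, z in m, then the finger opening in m, from 0 to 0.094. A call has 1 to 12 rows; each row shifts and turns the pose as measured when the row begins, along the tool's axes as they then stand; what a row does not reach is not made up. A row lasts 1/10 s, in which the tool goes at most 50 mm and 8.59 degrees, less where a joint would pass 70% of its speed; a pose out of reach is approached as far as the arm can. A call with a gripper value outside its range is refused whole. The fingers move at their own pace and stop on an object; the grip force is fixed at half the most. Time passes only in rows, so rows that do not move let the fingers close. It gives the time, the measured TCP pose, the force and the opening at its end, in the units of the state.
- robot.get_obs(): the state, without advancing time (a new reading comes with each control period).
- robot.snapshot(name): name is "side" or "top"; returns the picture (400x640x3 uint8, blue, green, red); there is no depth.
- robot.camera_params(name): a dict with "fx", "fy", "cx", "cy" (pixels), "extrinsics" (4x4, takes a point from camera to world coordinates). Camera axes: x right, y up, looking along -z (the intrinsics and any distortion apply to the point x, -y, -z); pixel columns grow to the right and rows downward; lengths in m; the calibration is good to about 2 mm. A picture is of the moment at which its call begins. camera_params takes no time and is no camera call.
- robot.close_job(): hands the job in, once; it reports no verdict.
Trained networks look in the newest picture that a camera, given by its name, has taken for a name from the list of things; names that differ only in an ending like _2 or _b are one class to them, and where a whole thing is asked for, a point or a joint stands for the part that bears it (a point fixed in the world has none). Each returns a list of dicts, best first, with "score" (0 to 1); they miss things now and then, are a little off and sometimes report something else, mostly with a low value. They report only what shows in the picture. A call takes as long as a camera call. They do not tell look-alikes from the thing itself.
- robot.spot_in(camera, target): "centre" ([x, y, z] in m, in the coordinates of the camera as it stood for that picture, good to about 4 mm: the middle of the surface that is visible of it).
The state is a dict: "time": time; "joint_positions": joint angles; "qvel": joint speeds; "joint_torque": joint torques, N m; "tool_pos": TCP position; "ee_rot": TCP orientation; "wrist_force": force on the tool from outside, world axes, zero at the start; "wrist_torque": the same for the moment, N m; "width": finger opening in m.
Only numpy, scipy, OpenCV 4.12 (cv2) and the standard library are available. Lean on these libraries where they do the work, as an engineer would, in place of code of your own. Each camera call takes 0.05 s, during which the arm holds its last target.

## Working session

There is one attempt and no reset: what is moved stays moved. The work goes in short steps, Python scripts to look and compute and a tool call to move; the robot and the scene stay as the last step left them, time stands still between calls to the robot, and variables do not carry over. Pictures are saved under pics/ and viewed, and the job is handed in when it is done.

Besides the shell and the picture viewer there is one more tool, called after "Request:" as name(argument=value, ...) on one line, values as JSON. arm_command: Moves the arm, as the interface text tells. Its arguments: {"type":"object","properties":{"series":{"type":"string"}},"required":["series"]}

```bash
ls; mkdir -p pics; python3 - <<'E'
from bench import robot
import cv2,numpy as np
np.set_printoptions(precision=4,suppress=True)
for c in("top","side"):
    im=robot.snapshot(c); cv2.imwrite(f"pics/{c}1.png",im)
    p=robot.camera_params(c); print(c,p)
    for t in ("scale","plate","weight","spice_cup","tare_top","power_top"):
        for d in robot.spot_in(c,t)[:4]:
            q=np.array(p["extrinsics"])@np.r_[d["centre"],1]
            print(t,round(d["score"],2),q[:3])
o=robot.get_obs();print(o)
print(robot.tcp_to_grasp)
E
```

```text
pics
top {'fx': 409.719653512241, 'fy': 409.719653512241, 'cx': 317.08772879182396, 'cy': 189.97212552634522, 'extrinsics': array([[ 0.0049,  0.9917, -0.1285,  0.4638],
       [-1.    ,  0.0039, -0.0079,  0.0382],
       [-0.0074,  0.1286,  0.9917,  0.8368],
       [ 0.    ,  0.    ,  0.    ,  1.    ]])}
scale 0.61 [0.5409 0.0407 0.0598]
scale 0.56 [ 0.5312 -0.0679  0.0543]
plate 0.89 [0.5443 0.0422 0.0589]
plate 0.86 [0.4376 0.226  0.0058]
plate 0.78 [0.5767 0.234  0.0084]
weight 0.77 [ 0.5506 -0.1551  0.1002]
spice_cup 0.88 [ 0.6672 -0.0785  0.0729]
spice_cup 0.5 [0.5406 0.042  0.0579]
tare_top 0.68 [ 0.4279 -0.1285  0.059 ]
power_top 0.53 [0.4254 0.0684 0.0507]
side {'fx': 473.0838992160591, 'fy': 473.0838992160591, 'cx': 313.7130177506729, 'cy': 195.47308354942194, 'extrinsics': array([[-0.7211,  0.5187, -0.4593,  0.2258],
       [-0.6926, -0.5219,  0.4979,  0.4589],
       [ 0.0185,  0.6772,  0.7356,  0.6536],
       [ 0.    ,  0.    ,  0.    ,  1.    ]])}
scale 0.57 [ 0.5098 -0.0166  0.0517]
scale 0.49 [ 0.6685 -0.076   0.0789]
plate 0.64 [0.5759 0.2399 0.0081]
plate 0.61 [0.5425 0.0441 0.0627]
plate 0.56 [0.4409 0.2262 0.0033]
weight 0.98 [ 0.5439 -0.1509  0.0906]
spice_cup 0.95 [ 0.6688 -0.0742  0.0766]
spice_cup 0.7 [0.5416 0.0458 0.0613]
tare_top 0.54 [ 0.4246 -0.1324  0.0465]
tare_top 0.5 [0.4283 0.0719 0.0517]
{'time': 0.7, 'joint_positions': array([-1.4431,  0.0872,  1.3707,  0.    ,  1.6836, -0.1031]), 'qvel': array([-0.0009,  0.0019,  0.0015,  0.0025,  0.0002,  0.0014]), 'joint_torque': array([ -0.0009, -33.9909, -30.2524,   0.0717,   0.0234,   0.    ]), 'tool_pos': array([ 0.1258, -0.5354,  0.2056]), 'ee_rot': array([-1.5708, -0.0002, -1.34  ]), 'wrist_force': array([-0.0435, -0.1047,  0.1776]), 'wrist_torque': array([-0.0378, -0.0546, -0.0557]), 'width': 0.09417688029590528}
0.0188
```

View pictures.

View pics/top1.png

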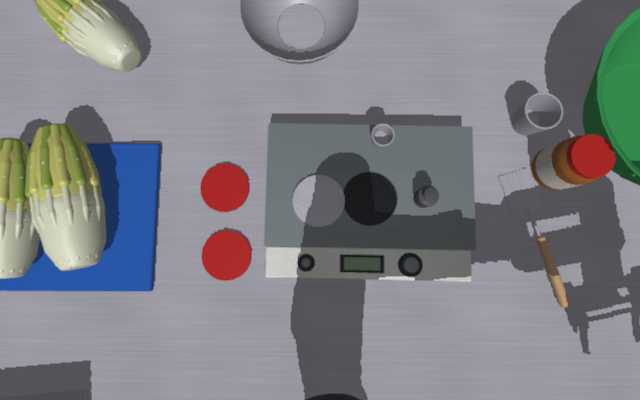

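View pics/side1.png

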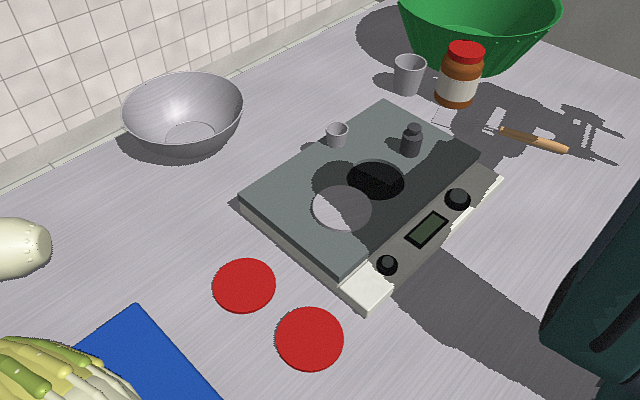

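```bash
cat > h.py <<'E'
from bench import robot
import cv2,numpy as np
np.set_printoptions(precision=4,suppress=True)
def ray(c,uv,z):
    p=robot.camera_params(c);E=np.array(p["extrinsics"])
    uv=np.atleast_2d(uv).astype(float)
    d=np.c_[(uv[:,0]-p["cx"])/p["fx"],-(uv[:,1]-p["cy"])/p["fy"],-np.ones(len(uv))]@E[:3,:3].T
    o=E[:3,3]; t=(z-o[2])/d[:,2]; return (o+d*t[:,None])[:,:2]
def proj(c,P):
    p=robot.camera_params(c);E=np.array(p["extrinsics"])
    q=(np.atleast_2d(P)-E[:3,3])@E[:3,:3]
    return np.c_[p["cx"]+p["fx"]*q[:,0]/-q[:,2], p["cy"]-p["fy"]*q[:,1]/-q[:,2]]
E
python3 - <<'E'
from h import *
im=cv2.imread("pics/top1.png")
cv2.imwrite("pics/top1z.png",cv2.resize(im[110:290,255:485],None,fx=3.4,fy=3.3,interpolation=cv2.INTER_NEAREST))
im=cv2.imread("pics/side1.png")
cv2.imwrite("pics/side1z.png",cv2.resize(im[90:325,225:515],None,fx=2.7,fy=2.5,interpolation=cv2.INTER_NEAREST))
print("corners deck",ray("top",[[267.5,124.5],[471.5,127],[475,248],[265,247]],.055))
print("buttons guess",ray("top",[[306,263],[410,265]],.05))
E
```

```text
corners deck [[ 0.6946  0.1427]
 [ 0.6906 -0.2572]
 [ 0.4561 -0.2536]
 [ 0.456   0.1425]]
buttons guess [[ 0.4263  0.0648]
 [ 0.4236 -0.1316]]
```

View pics/top1z.png

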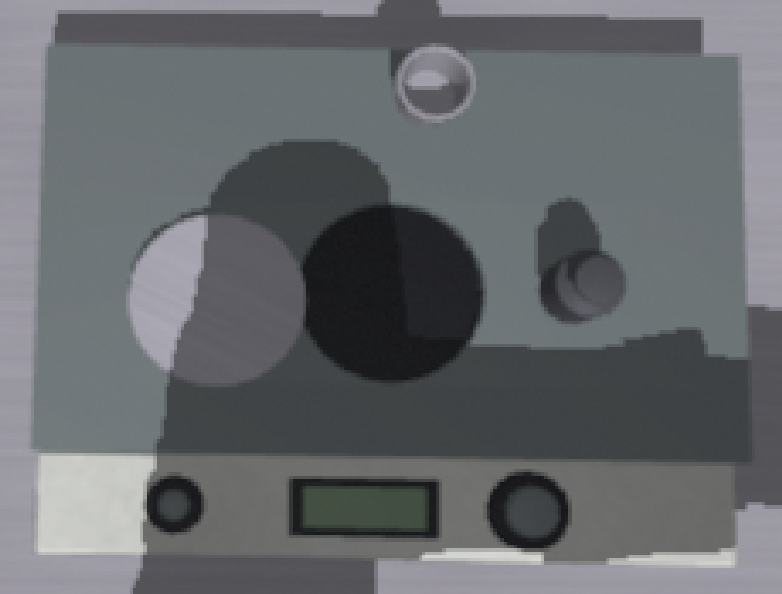

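View pics/side1z.png

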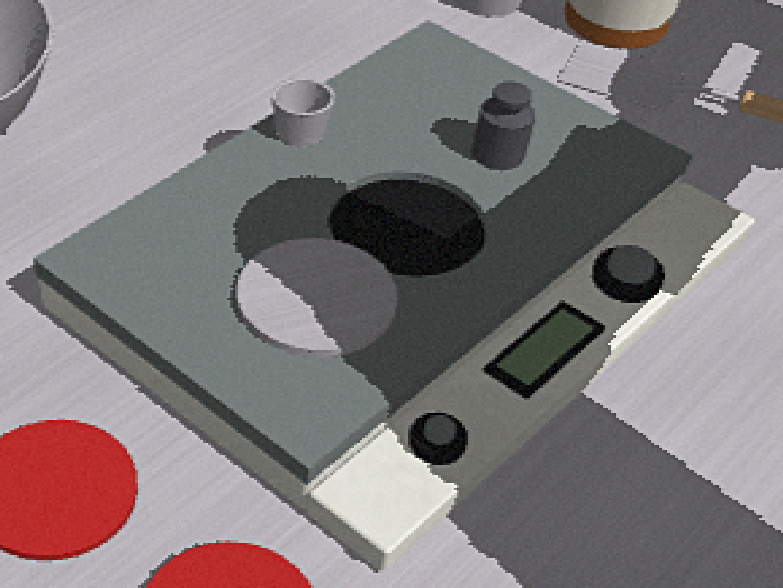

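```bash
cat >> h.py <<'E'
from scipy.optimize import least_squares
def circ(P,r):
    f=lambda c:np.hypot(P[:,0]-c[0],P[:,1]-c[1])-r
    s=least_squares(f,P.mean(0),loss="soft_l1",f_scale=.001); return s.x,np.abs(s.fun).mean()
E
python3 - <<'E'
from h import *
im=cv2.imread("pics/top1.png"); 
for uv in [(380,190),(350,215),(420,235),(420,215),(300,190),(330,200),(330,240),(330,165),(300,170)]: print(uv,im[uv[1],uv[0]])
g=im.max(2)
m=(g<45).astype(np.uint8); n,l=cv2.connectedComponents(m); k=(l==l[190,380]).astype(np.uint8)
c=max(cv2.findContours(k,0,1)[0],key=cv2.contourArea)[:,0]
print(cv2.boundingRect(k))
P=ray("top",c,.055); q=c[:,0]>352
print("recess",circ(P[q],.0525))
d=im.astype(int); k=((d[:,:,0]-d[:,:,1]>-1)&(g>75)).astype(np.uint8); 
k2=np.zeros_like(k);k2[165:232,285:350]=k[165:232,285:350]
n,l=cv2.connectedComponents(cv2.morphologyEx(k2,2,np.ones((3,3))));k=(l==l[205,330]).astype(np.uint8)
c=max(cv2.findContours(k,0,1)[0],key=cv2.contourArea)[:,0]; print(cv2.boundingRect(k))
P=ray("top",c,.063); print("plate",circ(P,.0495))
E
```

```text
(380, 190) [38 34 34]
(350, 215) [29 26 26]
(420, 235) [69 66 63]
(420, 215) [97 95 89]
(300, 190) [175 164 166]
(330, 200) [101  95  95]
(330, 240) [70 69 65]
(330, 165) [69 67 62]
(300, 170) [119 117 109]
(344, 172, 52, 53)
recess (array([ 0.5491, -0.0522]), np.float64(0.0016495289340530195))
(285, 165, 60, 67)
plate (array([0.5475, 0.0565]), np.float64(0.011362768914444411))
```

```bash
cat >> h.py <<'E'
def plate_mask(im,seed,lo=75,box=None):
    b=cv2.GaussianBlur(im,(3,3),0).astype(int)
    k=((b[:,:,2]-b[:,:,1]>-2)&(b.max(2)>lo)).astype(np.uint8)
    n,l=cv2.connectedComponents(k,connectivity=4);k=(l==l[seed[1],seed[0]]).astype(np.uint8)
    return k,max(cv2.findContours(k,0,1)[0],key=cv2.contourArea)[:,0]
E
python3 - <<'E'
from h import *
im=cv2.imread("pics/top1.png")
k,c=plate_mask(im,(330,205)); print(cv2.boundingRect(k))
print("plate",circ(ray("top",c+0.0,.063),.0495))
print("hand plate",ray("top",[318.7,199.9],.063))
print("hand recess",ray("top",[[397.1,198.5],[371,172.1],[371,225.8]],.055))
# tare cap: top centres
print("tare/pow",ray("top",[[255+533/3.4,110+512/3.3]],.052),ray("top",[[255+174/3.4,110+504/3.3]],.052))
# annotate model hypothesis
for (cx,cy,yaw) in [(.5495,-.0555,-.01)]:
    R=np.array([[np.cos(yaw),-np.sin(yaw)],[np.sin(yaw),np.cos(yaw)]])
    w=lambda x,y,z:np.r_[np.array([cx,cy])+R@[x,y],z]
    for cam in("top","side"):
        im=cv2.imread(f"pics/{cam}1.png"); S=1
        big=cv2.resize(im,None,fx=4,fy=4,interpolation=0)
        def dr(P,col): cv2.polylines(big,[np.round((proj(cam,P)+.5)*4).astype(int)],True,col,1)
        dr([w(x,y,.055) for x,y in[(-.095,-.2),(.145,-.2),(.145,.2),(-.095,.2)]],(0,0,255))
        th=np.linspace(0,2*np.pi,60)
        dr([w(.053*np.cos(t),.053*np.sin(t),.055) for t in th],(0,255,255))
        dr([w(-.125+.015*np.cos(t),-.08+.015*np.sin(t),.052) for t in th],(0,255,0))
        dr([w(-.125+.009*np.cos(t),.12+.009*np.sin(t),.052) for t in th],(0,255,0))
        dr([np.array([.548+.05*np.cos(t),.0438+.05*np.sin(t),.063]) for t in th],(255,0,0))
        if cam=="top": o=big[110*4:290*4,255*4:485*4]
        else:o=big[90*4:325*4,225*4:515*4]
        s=min(800/o.shape[1],600/o.shape[0]);cv2.imwrite(f"pics/{cam}m.png",cv2.resize(o,None,fx=s,fy=s,interpolation=cv2.INTER_AREA))
E
```

```text
(293, 174, 51, 53)
plate (array([0.5447, 0.0423]), np.float64(0.0008338304107125773))
hand plate [[0.5451 0.0413]]
hand recess [[ 0.5493 -0.1089]
 [ 0.6004 -0.0596]
 [ 0.4969 -0.0583]]
tare/pow [[ 0.4234 -0.1345]] [[0.4269 0.0645]]
```

View pics/topm.png

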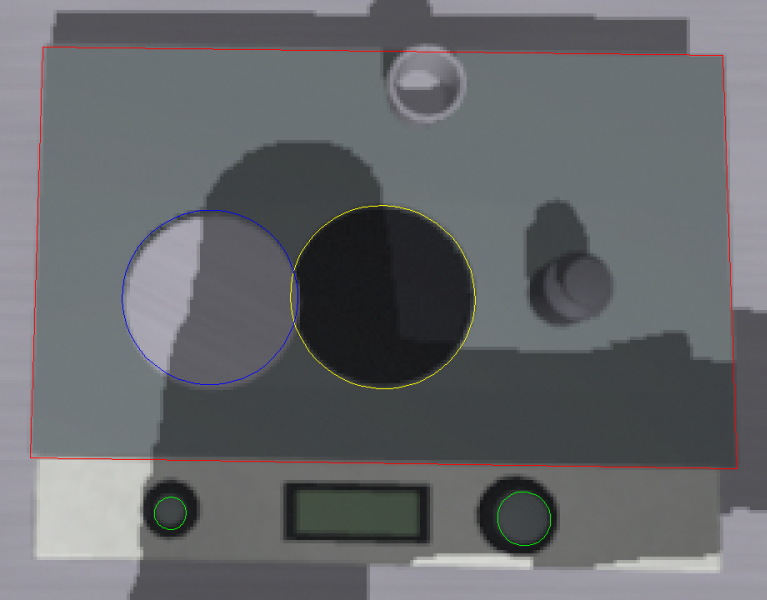

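View pics/sidem.png

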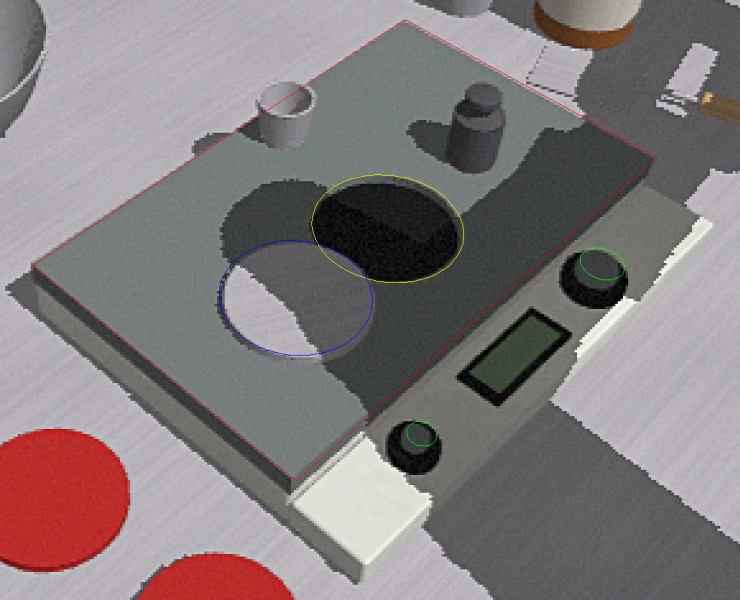

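```bash
cat >> h.py <<'E'
from scipy.spatial.transform import Rotation as Rn
def plan(target,yaw,w,n):
    o=robot.get_obs(); p=np.array(o["tool_pos"]);e=o["ee_rot"]
    R=Rn.from_euler("xyz",e); G=Rn.from_euler("xyz",[-np.pi/2,0,yaw]); rv=(R.inv()*G).as_rotvec()
    st=(np.array(target)-p)/n; s=[]
    for i in range(n):
        s.append(np.r_[rv/n,R.inv().apply(st),w]); R=R*Rn.from_rotvec(rv/n)
    print("from",p,e,"\n"+"; ".join(" ".join(f"{v+0:.4f}".rstrip("0").rstrip(".") for v in r) for r in s))
E
python3 - <<'E'
from h import *
plan([.40,-.13,.2],-.0,.06,11)
E
```

```text
from [ 0.1258 -0.5354  0.2056] [-1.5708 -0.0002 -1.34  ] 
0 -0.1218 0 -0.0302 0.0005 0.0327 0.06; 0 -0.1218 0 -0.026 0.0005 0.0361 0.06; 0 -0.1218 0 -0.0214 0.0005 0.039 0.06; 0 -0.1218 0 -0.0165 0.0005 0.0413 0.06; 0 -0.1218 0 -0.0114 0.0005 0.043 0.06; 0 -0.1218 0 -0.006 0.0005 0.0441 0.06; 0 -0.1218 0 -0.0006 0.0005 0.0445 0.06; 0 -0.1218 0 0.0048 0.0005 0.0442 0.06; 0 -0.1218 0 0.0101 0.0005 0.0433 0.06; 0 -0.1218 0 0.0153 0.0005 0.0418 0.06; 0 -0.1218 0 0.0203 0.0005 0.0396 0.06
```

Request:
arm_command(series="0 -0.122 0 -0.03 0 0.033 0.06; 0 -0.122 0 -0.026 0 0.036 0.06; 0 -0.122 0 -0.021 0 0.039 0.06; 0 -0.122 0 -0.0165 0 0.041 0.06; 0 -0.122 0 -0.011 0 0.043 0.06; 0 -0.122 0 -0.006 0 0.044 0.06; 0 -0.122 0 -0.0005 0 0.0445 0.06; 0 -0.122 0 0.005 0 0.044 0.06; 0 -0.122 0 0.01 0 0.043 0.06; 0 -0.122 0 0.015 0 0.042 0.06; 0 -0.122 0 0.02 0 0.04 0.06")

```text
time: 1.8
tool_pos: [0.3975, -0.1149, 0.2056]
ee_rot: [-1.575, -0.006, 0.044]
wrist_force: [0.6, -0.8, -0.4]
width: 0.0603
```

```bash
python3 - <<'E'
from h import *
plan([.546,.125,.18],-.0,.06,9)
E
```

```text
from [ 0.3975 -0.1149  0.2056] [-1.5748 -0.0059  0.0439] 
0.0004 0.0049 0.0007 0.0176 0.0028 0.0259 0.06; 0.0004 0.0049 0.0007 0.0175 0.0028 0.026 0.06; 0.0004 0.0049 0.0007 0.0174 0.0028 0.0261 0.06; 0.0004 0.0049 0.0007 0.0173 0.0028 0.0262 0.06; 0.0004 0.0049 0.0007 0.0171 0.0028 0.0262 0.06; 0.0004 0.0049 0.0007 0.017 0.0028 0.0263 0.06; 0.0004 0.0049 0.0007 0.0169 0.0028 0.0264 0.06; 0.0004 0.0049 0.0007 0.0168 0.0028 0.0265 0.06; 0.0004 0.0049 0.0007 0.0166 0.0028 0.0266 0.06
```

Request:
arm_command(series="0.0005 0.005 0.0005 0.0175 0.003 0.026 0.06; 0.0005 0.005 0.0005 0.0175 0.003 0.026 0.06; 0.0005 0.005 0.0005 0.0175 0.003 0.026 0.06; 0.0005 0.005 0.0005 0.017 0.003 0.026 0.06; 0.0005 0.005 0.0005 0.017 0.003 0.026 0.06; 0.0005 0.005 0.0005 0.017 0.003 0.026 0.06; 0.0005 0.005 0.0005 0.017 0.003 0.026 0.06; 0.0005 0.005 0.0005 0.017 0.003 0.026 0.06; 0.0005 0.005 0.0005 0.0165 0.003 0.026 0.06; 0 0 0 0 0 0 0.06")

```text
time: 2.8
tool_pos: [0.5515, 0.1401, 0.1794]
ee_rot: [-1.571, -0.007, 0.009]
wrist_force: [0.2, -0.1, -0.3]
width: 0.0599
```

```bash
python3 - <<'E'
from h import *
plan([.546,.122,.075],-.0,.06,5)
E
```

```text
from [0.5515 0.1401 0.1794] [-1.5708 -0.0071  0.0093] 
-0 0.0019 0.0014 -0.0013 0.0209 -0.0036 0.06; -0 0.0019 0.0014 -0.0012 0.0209 -0.0036 0.06; -0 0.0019 0.0014 -0.0012 0.0209 -0.0036 0.06; -0 0.0019 0.0014 -0.0012 0.0209 -0.0036 0.06; -0 0.0019 0.0014 -0.0011 0.0209 -0.0036 0.06
```

Request:
arm_command(series="0 0.002 0.0015 -0.001 0.021 -0.004 0.06; 0 0.002 0.0015 -0.001 0.021 -0.004 0.06; 0 0.002 0.0015 -0.001 0.021 -0.004 0.06; 0 0.002 0.0015 -0.001 0.02 -0.003 0.06; 0 0.002 0.0015 -0.001 0.01 -0.002 0.06; 0 0 0 0 0 0 0.06; 0 0 0 0 0 0 0.06")

```text
time: 3.5
tool_pos: [0.5469, 0.1198, 0.0861]
ee_rot: [-1.573, -0.003, -0.001]
wrist_force: [0.0, 0.4, -0.1]
width: 0.0598
```

```bash
python3 - <<'E'
from h import *
for c in("top","side"):
    im=robot.snapshot(c); cv2.imwrite(f"pics/{c}2.png",im)
plan([.546,.115,.0585],-.0,.06,3)
E
```

```text
from [0.5473 0.1201 0.0866] [-1.5729 -0.0037 -0.0003] 
0.0007 -0.0001 0.0012 -0.0005 0.0094 -0.0017 0.06; 0.0007 -0.0001 0.0012 -0.0005 0.0094 -0.0017 0.06; 0.0007 -0.0001 0.0012 -0.0005 0.0094 -0.0017 0.06
```

View pics/top2.png

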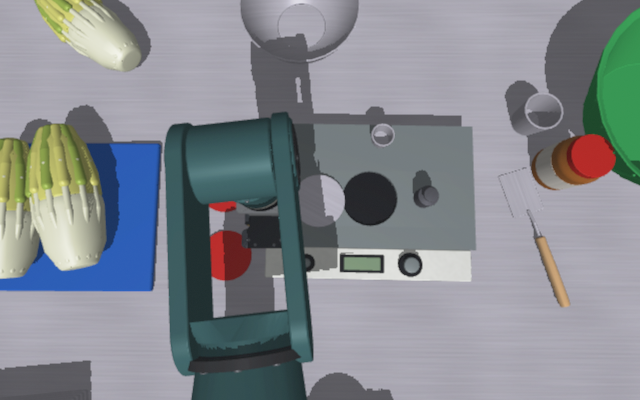

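View pics/side2.png

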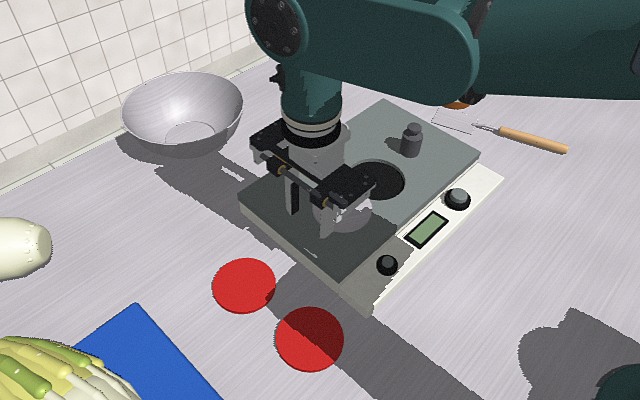

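```bash
python3 - <<'E'
from h import *
im=cv2.imread("pics/top2.png"); g=im.max(2)
k=(g<75).astype(np.uint8)
k[:,:343]=0; k[:,400:]=0;k[:170]=0;k[:,:][228:]=0
n,l=cv2.connectedComponents(k); k=(l==l[198,375]).astype(np.uint8); print(cv2.boundingRect(k))
c=max(cv2.findContours(k,0,1)[0],key=cv2.contourArea)[:,0]; q=c[:,0]>352
print(circ(ray("top",c[q],.055),.0527))
y,x=np.where(k>0); print(ray("top",[370,199],.055))
E
```

```text
(344, 172, 53, 54)
(array([ 0.5498, -0.0536]), np.float64(0.0015565634855966397))
[[ 0.5481 -0.057 ]]
```

Request:
arm_command(series="0.0005 0 0.001 -0.0005 0.0095 -0.001 0.06; 0.0005 0 0.001 -0.0005 0.009 -0.001 0.06; 0.0005 0 0.001 -0.0005 0.005 -0.001 0.06; 0 0 0 0 0 0 0.06")

```text
time: 4.0
tool_pos: [0.5474, 0.1172, 0.0637]
ee_rot: [-1.571, -0.005, 0.0]
wrist_force: [0.1, 0.1, -0.2]
width: 0.0602
```

```bash
python3 - <<'E'
from h import *
plan([.546,.115,.0585],-.0,.06,1)
E
```

```text
from [0.5474 0.1172 0.0637] [-1.5707 -0.005   0.0004] 
-0.0001 0.0004 0.005 -0.0014 0.0052 -0.0022 0.06
```

Request:
arm_command(series="0 0 0.004 -0.001 0.005 -0.001 0.06; 0 0 0 0 0.001 0 0.06; 0 0 0 0 0 0 0.06")

```text
time: 4.3
tool_pos: [0.5463, 0.1162, 0.0569]
ee_rot: [-1.571, -0.0, 0.0]
wrist_force: [0.2, -1.4, -0.7]
width: 0.0602
```

```bash
python3 - <<'E'
from h import *
plan([.546,.085,.0585],-.0,.06,4)
E
```

```text
from [0.5463 0.1162 0.0569] [-1.5707 -0.0003  0.0005] 
-0 0.0001 0.0001 -0.0001 -0.0004 -0.0078 0.06; -0 0.0001 0.0001 -0.0001 -0.0004 -0.0078 0.06; -0 0.0001 0.0001 -0.0001 -0.0004 -0.0078 0.06; -0 0.0001 0.0001 -0.0001 -0.0004 -0.0078 0.06
```

Request:
arm_command(series="0 0 0 0 -0.001 -0.007 0.06; 0 0 0 0 -0.0005 -0.007 0.06; 0 0 0 0 0 -0.007 0.06; 0 0 0 0 0 -0.007 0.06; 0 0 0 0 0 -0.007 0.06; 0 0 0 0 0 -0.007 0.06; 0 0 0 0 0 -0.006 0.06; 0 0 0 0 0 0 0.06")

```text
time: 5.1
tool_pos: [0.5467, 0.0639, 0.0593]
ee_rot: [-1.57, -0.002, -0.0]
wrist_force: [1.0, -0.4, 0.1]
width: 0.06
```

```bash
python3 - <<'E'
from h import *
for c in("top","side"):
    im=robot.snapshot(c); cv2.imwrite(f"pics/{c}3.png",im)
    z=(slice(90,300),slice(240,500))
    cv2.imwrite(f"pics/{c}3z.png",cv2.resize(im[z],None,fx=2.8,fy=2.8,interpolation=0))
plan([.549,-.02,.0582],-.0,.06,10)
E
```

```text
from [0.5467 0.0644 0.0593] [-1.5696 -0.0016  0.0002] 
-0.0001 0 0.0002 0.0002 0.0001 -0.0084 0.06; -0.0001 0 0.0002 0.0002 0.0001 -0.0084 0.06; -0.0001 0 0.0002 0.0002 0.0001 -0.0084 0.06; -0.0001 0 0.0002 0.0002 0.0001 -0.0084 0.06; -0.0001 0 0.0002 0.0002 0.0001 -0.0084 0.06; -0.0001 0 0.0002 0.0002 0.0001 -0.0084 0.06; -0.0001 0 0.0002 0.0002 0.0001 -0.0084 0.06; -0.0001 0 0.0002 0.0002 0.0001 -0.0084 0.06; -0.0001 0 0.0002 0.0002 0.0001 -0.0084 0.06; -0.0001 0 0.0002 0.0002 0.0001 -0.0084 0.06
```

View pics/top3z.png

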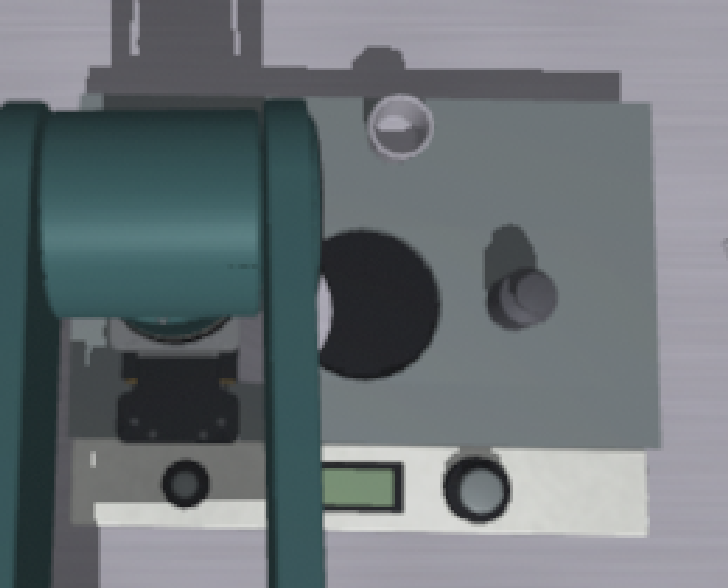

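View pics/side3z.png

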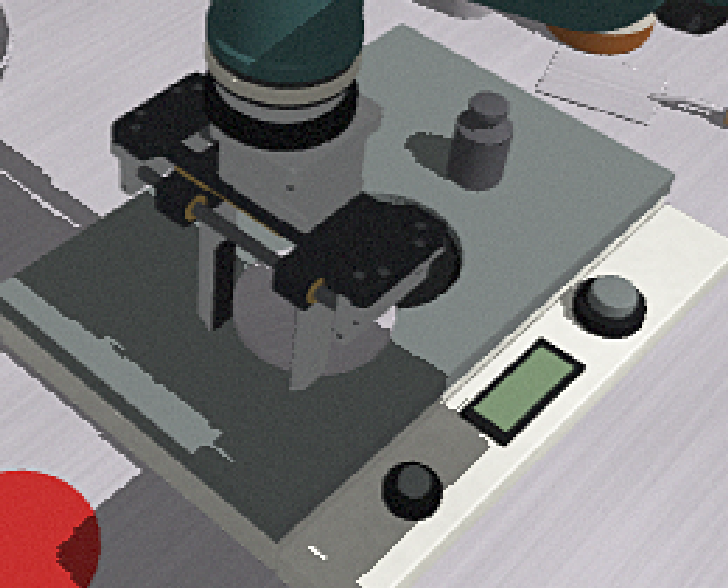

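Request:
arm_command(series="0 0 0 0.0003 0.0005 -0.005 0.06; 0 0 0 0.0003 0 -0.005 0.06; 0 0 0 0.0003 0 -0.005 0.06; 0 0 0 0.0003 0 -0.005 0.06; 0 0 0 0.0003 0 -0.005 0.06; 0 0 0 0.0003 0 -0.005 0.06; 0 0 0 0.0003 0 -0.005 0.06; 0 0 0 0.0003 0 -0.005 0.06; 0 0 0 0.0003 0 -0.004 0.06")

```text
time: 6.1
tool_pos: [0.5498, 0.0188, 0.0591]
ee_rot: [-1.567, -0.002, 0.002]
wrist_force: [-0.3, 1.8, 0.6]
width: 0.06
```

```bash
python3 - <<'E'
from h import *
for c in("top","side"):
    im=robot.snapshot(c); cv2.imwrite(f"pics/{c}4.png",im)
    z=(slice(90,300),slice(240,500))
    cv2.imwrite(f"pics/{c}4z.png",cv2.resize(im[z],None,fx=2.8,fy=2.8,interpolation=0))
plan([.549,-.0,.0582],-.0,.06,1)
E
```

```text
from [0.5499 0.0184 0.0591] [-1.5679 -0.0022  0.0015] 
-0.0029 0.0015 0.0022 -0.0009 0.0008 -0.0184 0.06
```

View pics/side4z.png

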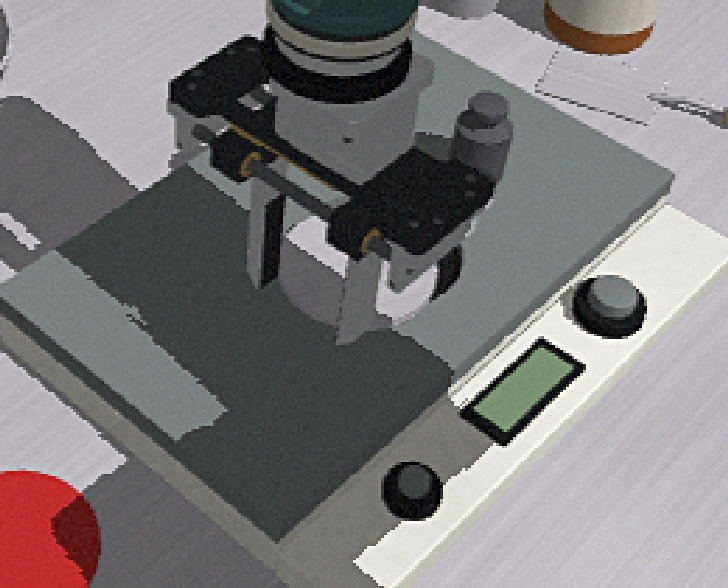

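Request:
arm_command(series="0 0 0 0 0.001 -0.004 0.06; 0 0 0 0 0.0005 -0.004 0.06; 0 0 0 0 0 -0.004 0.06; 0 0 0 0 0 -0.004 0.06; 0 0 0 0 0 -0.003 0.06; 0 0 0 0 0 0 0.06")

```text
time: 6.8
tool_pos: [0.5506, -0.0013, 0.0584]
ee_rot: [-1.567, -0.004, 0.002]
wrist_force: [0.2, 1.1, 0.7]
width: 0.0599
```

```bash
python3 - <<'E'
from h import *
for c in("top","side"):
    im=robot.snapshot(c); cv2.imwrite(f"pics/{c}5.png",im)
    z=(slice(90,300),slice(240,500))
    cv2.imwrite(f"pics/{c}5z.png",cv2.resize(im[z],None,fx=2.8,fy=2.8,interpolation=0))
plan([.549,-.0,.0582],-.0,.06,1)
E
```

```text
from [ 0.5505 -0.0011  0.0583] [-1.5666 -0.004   0.0023] 
-0.0042 0.0024 0.004 -0.0015 0.0001 0.0011 0.06
```

View pics/side5z.png

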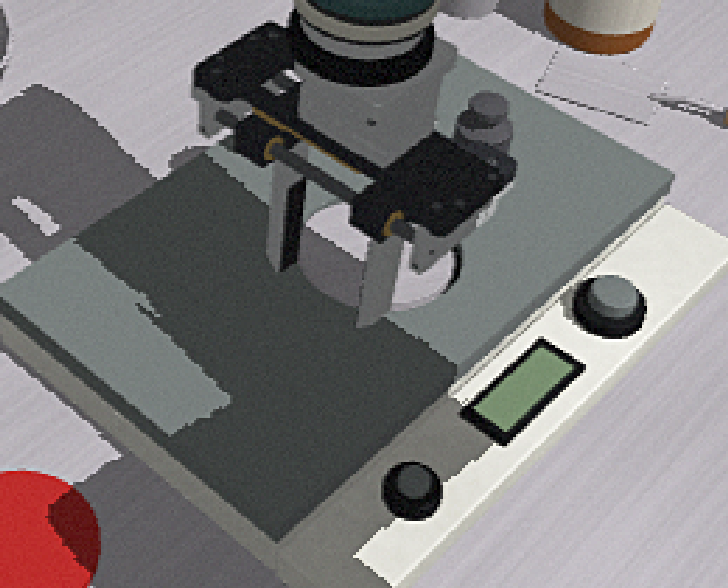

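Request:
arm_command(series="-0.004 0 0 -0.0005 0.0007 -0.003 0.06; 0 0 0 -0.0003 0.0003 -0.003 0.06; 0 0 0 0 0 -0.003 0.06; 0 0 0 0 0 -0.002 0.06; 0 0 0 0 0 0 0.06")

```text
time: 7.4
tool_pos: [0.5488, -0.014, 0.056]
ee_rot: [-1.573, -0.002, 0.003]
wrist_force: [0.5, 0.4, 0.1]
width: 0.0598
```

```bash
python3 - <<'E'
from h import *
for c in("top","side"):
    im=robot.snapshot(c); cv2.imwrite(f"pics/{c}6.png",im)
    z=(slice(90,300),slice(240,500))
    cv2.imwrite(f"pics/{c}6z.png",cv2.resize(im[z],None,fx=2.8,fy=2.8,interpolation=0))
plan([.549,-.02,.0582],-.0,.06,1)
E
```

```text
from [ 0.5489 -0.0137  0.056 ] [-1.5728 -0.0018  0.0027] 
0.002 0.0027 0.0018 0.0001 -0.0022 -0.0063 0.06
```

View pics/side6z.png

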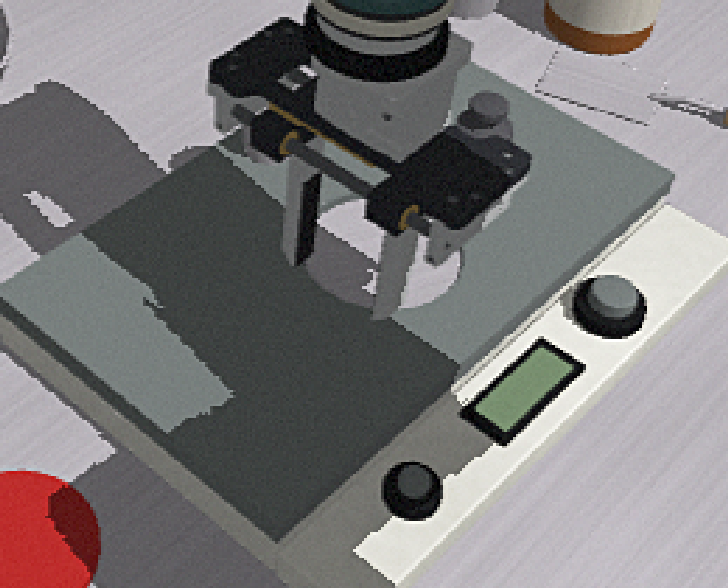

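Request:
arm_command(series="0 0 0 0 -0.01 0 0.06; 0 0 0 0 -0.02 0.003 0.06; 0 0 0 0 -0.03 0.01 0.06; 0 0 0 -0.02 -0.03 0.03 0.06; 0 0 0 -0.03 -0.01 0.04 0.03; 0 0 0 -0.03 0 0.04 0; 0 0 0 -0.03 0 0.03 0; 0 0 0 0 0 0 0")

```text
time: 8.3
tool_pos: [0.437, 0.1444, 0.1662]
ee_rot: [-1.569, -0.009, -0.001]
wrist_force: [1.1, -0.5, -1.0]
width: 0.0316
```

```bash
python3 - <<'E'
from h import *
for c in("top","side"):
    im=robot.snapshot(c); cv2.imwrite(f"pics/{c}7.png",im)
    z=(slice(90,300),slice(240,500))
    cv2.imwrite(f"pics/{c}7z.png",cv2.resize(im[z],None,fx=2.8,fy=2.8,interpolation=0))
    E=np.array(robot.camera_params(c)["extrinsics"])
    for t in("plate","tare_top","weight","spice_cup"):
        for d in robot.spot_in(c,t)[:3]: print(c,t,d["score"],(E@np.r_[d["centre"],1])[:3])
plan([.424,-.134,.13],-.0,.0,7)
E
```

```text
top plate 0.72 [ 0.5472 -0.0535  0.0507]
top plate 0.63 [0.5879 0.2368 0.0085]
top tare_top 0.47 [ 0.4276 -0.1351  0.0571]
top weight 0.69 [ 0.5493 -0.1535  0.1011]
top spice_cup 0.93 [ 0.6705 -0.0789  0.0729]
side plate 0.92 [0.5741 0.2401 0.0053]
side plate 0.58 [0.4388 0.2279 0.0056]
side tare_top 0.7 [ 0.4239 -0.1326  0.0481]
side spice_cup 0.59 [ 0.4233 -0.1316  0.0526]
from [0.4398 0.1406 0.164 ] [-1.5708 -0.0062 -0.008 ] 
-0 -0.0011 0.0009 -0.002 0.0048 -0.0392 0; -0 -0.0011 0.0009 -0.002 0.0048 -0.0392 0; -0 -0.0011 0.0009 -0.0021 0.0048 -0.0392 0; -0 -0.0011 0.0009 -0.0021 0.0048 -0.0392 0; -0 -0.0011 0.0009 -0.0021 0.0048 -0.0392 0; -0 -0.0011 0.0009 -0.0022 0.0048 -0.0392 0; -0 -0.0011 0.0009 -0.0022 0.0049 -0.0392 0
```

View pics/side7z.png

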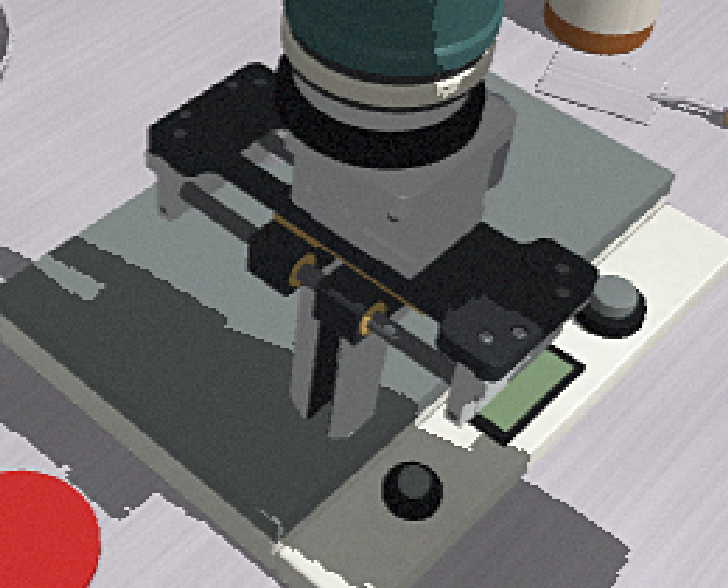

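View pics/top7z.png

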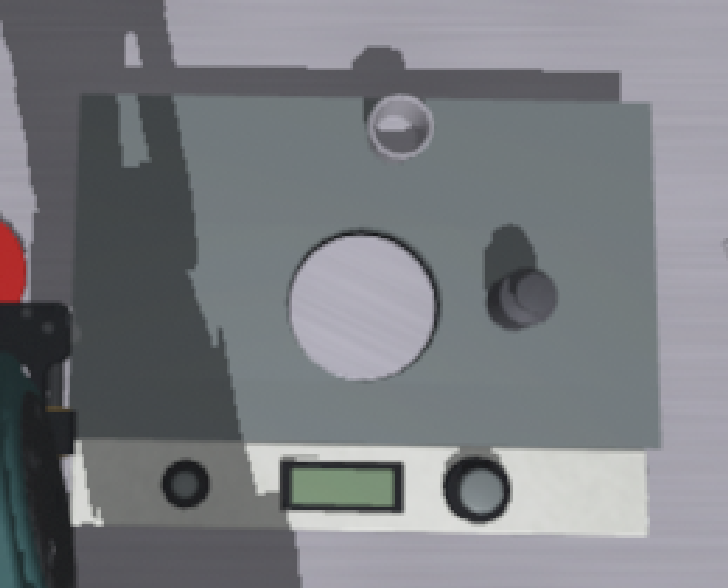

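```bash
python3 - <<'E'
from h import *
im=cv2.imread("pics/top7.png")
k,c=plate_mask(im,(370,200),120); print(cv2.boundingRect(k))
P=ray("top",c,.055);print("plate@.055",circ(P,.0495))
print(cv2.fitEllipse(c))
k=proj("top",[[.5495+.05,-.055,.055],[.5495-.05,-.055,.055],[.5495,-.005,.055],[.5495,-.105,.055]]);print(k)
cv2.imwrite("pics/top7zz.png",cv2.resize(im[160:240,330:410],None,fx=7,fy=7,interpolation=0))
g=im.astype(int)
cc,b=cv2.minEnclosingCircle(c);cc=np.array(cc)
# dark gap per direction
for a in range(0,360,30):
    r=np.arange(22,32,.5);q=cc[:,None]+r*np.array([[np.cos(np.radians(a))],[np.sin(np.radians(a))]])
    v=cv2.remap(im.max(2),q[0].astype(np.float32)[None],q[1].astype(np.float32)[None],1)[0]; print(a,v)
E
```

```text
(343, 174, 52, 52)
plate@.055 (array([ 0.5479, -0.0544]), np.float64(0.0006920750452167053))
((368.6476135253906, 199.27674865722656), (50.19278335571289, 51.675594329833984), 117.76860809326172)
[[368.6469 172.5432]
 [369.2407 224.4062]
 [342.8508 198.1568]
 [395.0583 198.3684]]
0 [180 181 180 180 179 179 170 157 129  95  76  61  75  98 113 125 128 128
 128 128]
30 [181 181 181 181 182 183 181 162 137 107  84  90 109 124 127 129 129 129
 129 129]
60 [186 187 187 188 189 190 177 157 138 123 117 125 132 131 131 130 130 129
 129 128]
90 [186 186 185 185 184 175 159 143 129 123 126 128 128 128 128 128 127 127
 128 128]
120 [186 186 185 184 180 174 160 146 138 134 133 132 133 132 132 131 131 130
 129 129]
150 [186 185 185 186 184 179 165 148 137 133 130 130 131 131 130 130 130 130
 131 131]
180 [183 183 182 182 183 178 156 136 124 116 123 129 130 130 130 130 130 131
 130 130]
210 [185 184 184 185 185 185 176 159 133 107  91 104 119 126 128 128 129 129
 129 129]
240 [185 186 187 186 186 186 184 164 136  99  65  52  77 101 114 122 126 127
 127 127]
270 [184 184 184 185 185 184 176 159 131  92  68  58  64  85 102 114 122 124
 125 124]
300 [183 183 183 184 183 180 175 155 126  92  63  48  69  89 103 115 122 125
 126 127]
330 [185 185 184 184 183 180 175 157 130  96  62  47  63  80 100 118 123 126
 127 126]
```

View pics/top7zz.png

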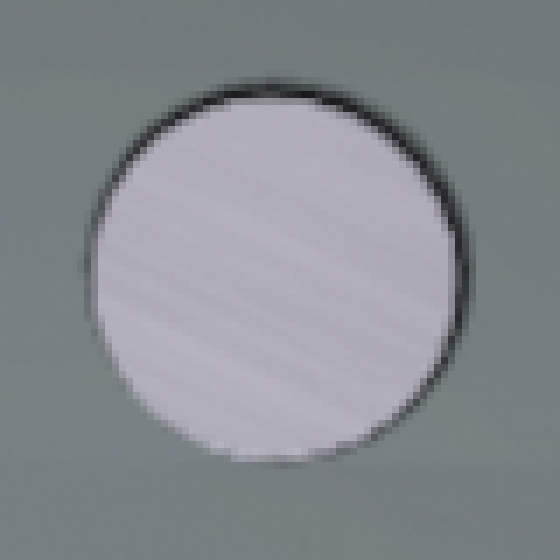

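Request:
arm_command(series="0 0 0 -0.002 0.004 -0.036 0; 0 0 0 -0.002 0.004 -0.036 0; 0 0 0 -0.002 0.004 -0.036 0; 0 0 0 -0.002 0.004 -0.036 0; 0 0 0 -0.002 0.004 -0.036 0; 0 0 0 -0.002 0.004 -0.036 0; 0 0 0 -0.002 0.004 -0.03 0; 0 0 0 0 0 0 0")

```text
time: 9.6
tool_pos: [0.4246, -0.1163, 0.1335]
ee_rot: [-1.57, -0.005, -0.009]
wrist_force: [-0.6, 0.1, 0.5]
width: 0.0007
```

```bash
python3 - <<'E'
from h import *
for c in("top","side"):
    im=robot.snapshot(c); cv2.imwrite(f"pics/{c}8.png",im)
    z=(slice(90,300),slice(240,500))
    cv2.imwrite(f"pics/{c}8z.png",cv2.resize(im[z],None,fx=2.8,fy=2.8,interpolation=0))
plan([.4235,-.134,.08],-.0,.0,3)
E
```

```text
from [ 0.4252 -0.1136  0.1341] [-1.5687 -0.0066 -0.0063] 
-0.0007 -0.0021 0.0022 -0.0006 0.018 -0.0068 0; -0.0007 -0.0021 0.0022 -0.0006 0.018 -0.0068 0; -0.0007 -0.0021 0.0022 -0.0006 0.018 -0.0068 0
```

View pics/side8z.png

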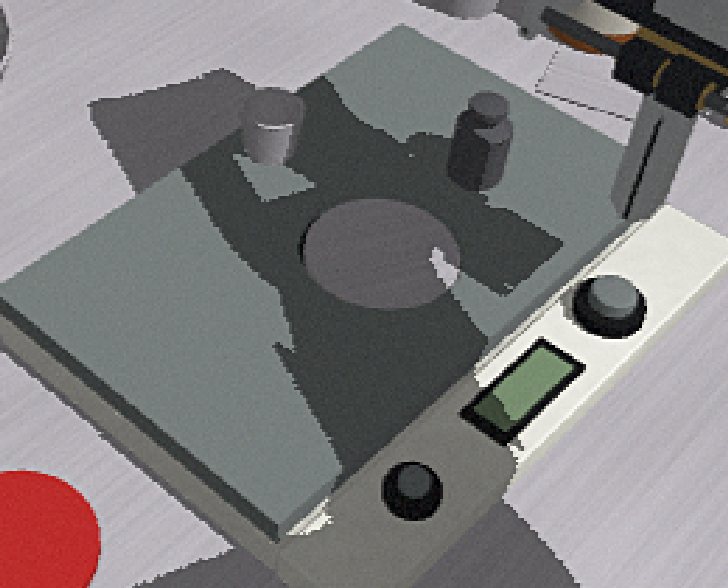

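View pics/top8z.png

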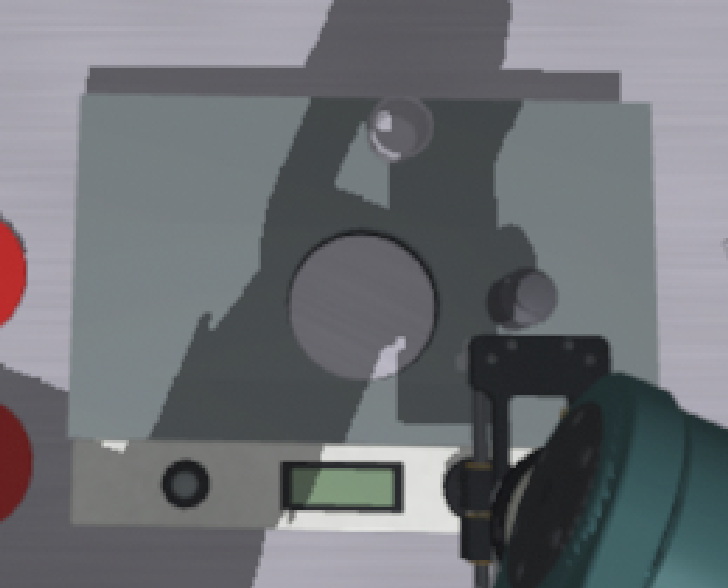

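Request:
arm_command(series="0 -0.002 0.002 -0.0005 0.016 -0.007 0; 0 -0.002 0.002 -0.0005 0.016 -0.006 0; 0 -0.002 0.002 -0.0005 0.012 -0.005 0; 0 0 0 0 0 0 0; 0 0 0 0 0 0 0")

```text
time: 10.2
tool_pos: [0.426, -0.1277, 0.0904]
ee_rot: [-1.567, -0.004, 0.006]
wrist_force: [-0.3, -0.9, 0.1]
width: 0.0001
```

```bash
python3 - <<'E'
from h import *
plan([.424,-.134,.06],-.0,.0,2)
E
```

```text
from [ 0.426  -0.1277  0.0904] [-1.5669 -0.004   0.006 ] 
-0.002 0.003 0.002 -0.0011 0.0152 -0.0032 0; -0.002 0.003 0.002 -0.001 0.0152 -0.0032 0
```

Request:
arm_command(series="-0.002 0.003 0.002 -0.001 0.012 -0.003 0; -0.002 0.003 0.002 -0.001 0.01 -0.003 0; 0 0 0 0 0 0 0; 0 0 0 0 0 0 0")

```text
time: 10.6
tool_pos: [0.425, -0.1332, 0.0679]
ee_rot: [-1.572, -0.002, 0.001]
wrist_force: [0.5, 0.0, 1.0]
width: 0.0003
```

```bash
python3 - <<'E'
from h import *
for c in("top","side"):
    im=robot.snapshot(c); cv2.imwrite(f"pics/{c}9.png",im)
    z=(slice(120,280),slice(360,560))
    cv2.imwrite(f"pics/{c}9z.png",cv2.resize(im[z],None,fx=3.5,fy=3.5,interpolation=0))
plan([.424,-.134,.045],-.0,.0,2)
E
```

```text
from [ 0.425  -0.1332  0.0681] [-1.5719 -0.0022  0.0014] 
0.0006 0.0007 0.0011 -0.0005 0.0115 -0.0004 0; 0.0006 0.0007 0.0011 -0.0005 0.0115 -0.0004 0
```

View pics/side9z.png

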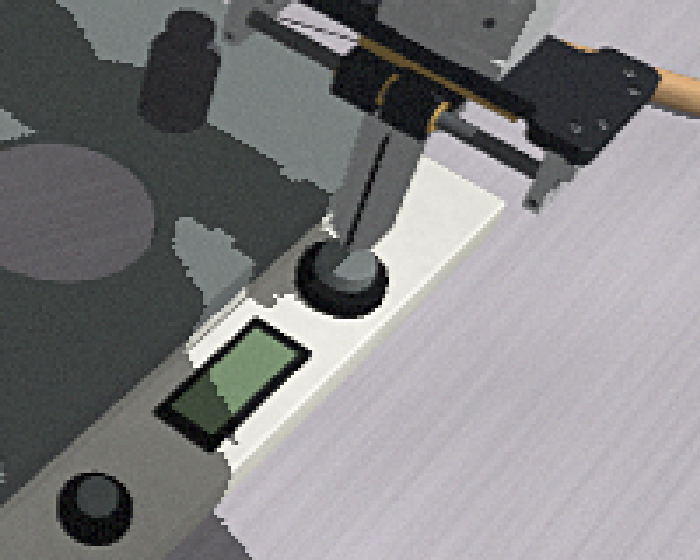

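Request:
arm_command(series="0 0 0 -0.0005 0.007 -0.0005 0; 0 0 0 -0.0005 0.005 0 0; 0 0 0 0 0.003 0 0; 0 0 0 0 0.002 0 0; 0 0 0 0 0.001 0 0")

```text
time: 11.2
tool_pos: [0.4248, -0.1342, 0.0498]
ee_rot: [-1.573, -0.004, 0.001]
wrist_force: [-1.4, 0.9, 2.0]
width: 0.0004
```

Request:
arm_command(series="0 0 0 0 0.0015 0 0; 0 0 0 0 0.0015 0 0; 0 0 0 0 0.0015 0 0; 0 0 0 0 0.001 0 0")

```text
time: 11.6
tool_pos: [0.4249, -0.1342, 0.0461]
ee_rot: [-1.573, -0.004, 0.001]
wrist_force: [-4.1, 1.0, 10.6]
width: 0.0005
```

Request:
arm_command(series="0 0 0 0 0.001 0 0; 0 0 0 0 0.001 0 0; 0 0 0 0 0.0005 0 0")

```text
time: 11.9
tool_pos: [0.4248, -0.1342, 0.0463]
ee_rot: [-1.573, -0.004, 0.002]
wrist_force: [-1.9, 0.4, 3.4]
width: 0.0006
```

Request:
arm_command(series="0 0 0 0 0.002 0 0; 0 0 0 0 0.002 0 0")

```text
time: 12.1
tool_pos: [0.425, -0.1343, 0.046]
ee_rot: [-1.574, -0.004, 0.002]
wrist_force: [-6.5, 3.2, 14.9]
width: 0.0008
```

Request:
arm_command(series="0 0 0 0 0.0015 0 0")

```text
time: 12.2
tool_pos: [0.4249, -0.1343, 0.0461]
ee_rot: [-1.574, -0.004, 0.002]
wrist_force: [-4.7, 1.5, 9.8]
width: 0.0004
```

Hard stop at 0.046, so it's fully down. Releasing and moving clear.

Request:
arm_command(series="0 0 0 0 -0.005 0 0; 0 0 0 0 -0.01 0 0; 0 0 0 0 -0.02 0 0; 0 0 0 0 -0.03 0 0; 0 0 0 -0.02 -0.03 -0.01 0; 0 0 0 -0.03 -0.02 -0.03 0; 0 0 0 -0.02 0 -0.04 0; 0 0 0 -0.01 0 -0.04 0; 0 0 0 0 0 -0.04 0; 0 0 0 0 0 -0.03 0; 0 0 0 0 0 0 0; 0 0 0 0 0 0 0")

```text
time: 13.4
tool_pos: [0.3436, -0.332, 0.1683]
ee_rot: [-1.58, -0.01, 0.005]
wrist_force: [-0.4, -0.6, -0.3]
width: 0.0004
```

```bash
python3 - <<'E'
from h import *
for c in("top","side"):
    im=robot.snapshot(c); cv2.imwrite(f"pics/{c}10.png",im)
    z=(slice(90,300),slice(240,500))
    cv2.imwrite(f"pics/{c}10z.png",cv2.resize(im[z],None,fx=2.8,fy=2.8,interpolation=0))
    E=np.array(robot.camera_params(c)["extrinsics"])
    for t in("plate","tare_top","weight","spice_cup"):
        for d in robot.spot_in(c,t)[:2]: print(c,t,d["score"],(E@np.r_[d["centre"],1])[:3])
o=robot.get_obs();print(o["time"],o["tool_pos"],o["qvel"])
E
```

```text
top plate 0.91 [ 0.546  -0.0527  0.0516]
top plate 0.86 [0.5806 0.2359 0.0084]
top tare_top 0.67 [ 0.4286 -0.1303  0.0556]
top weight 0.65 [ 0.5483 -0.1547  0.098 ]
top spice_cup 0.69 [ 0.671  -0.0796  0.072 ]
side plate 0.98 [0.4385 0.2259 0.0063]
side plate 0.77 [ 0.5533 -0.0547  0.0565]
side tare_top 0.54 [ 0.4266 -0.1342  0.0454]
side weight 0.83 [ 0.5449 -0.148   0.0917]
side spice_cup 0.92 [ 0.6686 -0.0714  0.0793]
side spice_cup 0.57 [ 0.548  -0.0526  0.0553]
13.9 [ 0.344  -0.3314  0.1687] [-0.0043  0.0023 -0.0017 -0.0019 -0.0012  0.0002]
```

View pics/side10z.png

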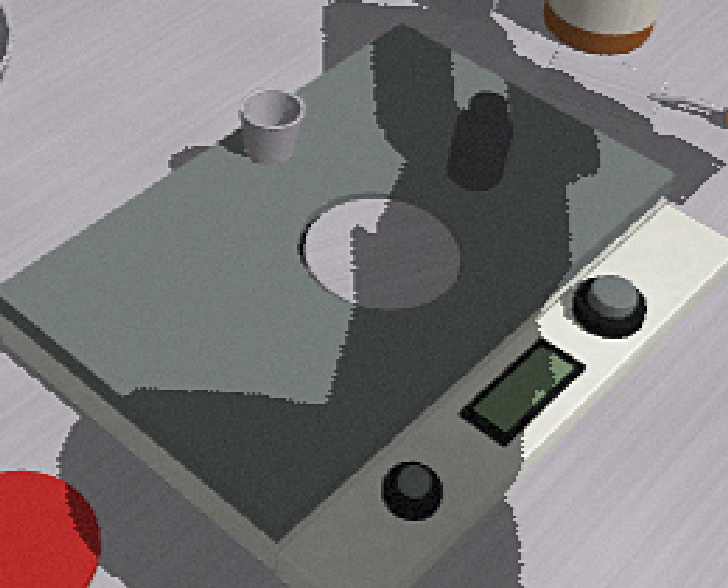

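View pics/top10z.png

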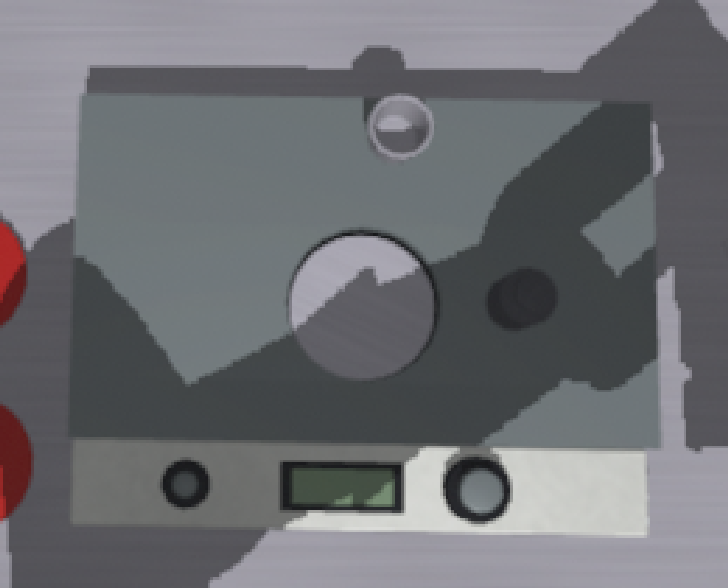

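The pictures show the plate flush in the recess, at (362,305) in the top zoom and (380,252) in the side zoom. The tare cap is back up, and the weight and cup have not moved.

```bash
python3 -c "
from bench import robot
print(robot.close_job())"
```

```text
the job is handed in; nothing more can be done
None
```

The job is done and handed in at about 14 s of the 48 s allowed. I pushed the plate sideways with two open fingertips, just above the deck, until it dropped into the recess. Then I pressed tare once with the shut fingers, let it go and moved the arm clear.

- **Plate:** The last pictures from both cameras show it inside the recess with no edge standing up. It rests slightly off-centre, about 1.5–2 mm towards the front panel, which is within the 3 mm play.
- **Tare:** The fingers stopped against a hard stop at 46 mm above the table, at 10–15 N. That matches the full 6 mm of travel. While held down, the force dipped once to 3.4 N, with the fingers at 46.3 mm, before I pressed firmly again. The cap looks fully back up.
- **Weight, cup and power button:** The weight and cup look unmoved in both pictures. The position readings agree with the earlier ones to within about 5 mm, the detector's noise. The arm never went near the power button at button height.
- **Disagreements:** The detector's tare readings varied by 4–5 mm, so I placed the press using a model of the scale fitted to the pictures instead. I had no direct reading of the plate's height or the button's travel; both are judged from pictures, finger heights and forces.

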